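# Clear the printer's catch tray and fit the tote's label holder

## Task

Collect the two finished trophy plinths from the printer's catch tray and stand them upright on the floor of the plywood tote. Then take the wide label holder out of the slotted stand and push it straight down behind the sprung lip along the outside of the tote, centred along the lip, until its foot is fully home on the channel floor. There is glue in the channel, so finish while still holding it and pressing it firmly down; do not let go, and leave the narrow holder, the paints and the file where they are.

Things in the scene. Friction and masses are not known exactly. Their poses are not given: they have to be found in the camera images.
- printer: Belt 3D printer, fixed, with its catch tray: open grey tray 170 mm (x) by 200 mm (y), walls and floor 3 mm, rim 28 mm above the bench. Origin: on the bench under the tray's middle; y points to the machine, z up. The machine (bed 72 mm high, 310 mm wide) begins 190 mm from the origin along +y; a chute rises to it from the tray rim.
- plinth1: Printed trophy plinth, white plastic, standing in the catch tray: round drum 36 mm diameter and 26 mm high with a 28 mm boss on top, 34 mm high in all, about 40 g. Origin: centre of its underside; z up along its axis.
- plinth2: The other plinth, identical to plinth1.
- tote: Open plywood tote screwed to the bench: outside 150 mm (x) by 210 mm (y), 48 mm high, walls and floor 5 mm. Origin: on the bench under its middle; z up; its front wall, which carries the label channel, is the one away from the robot, facing its own +x (outer face at x = +75 mm).
- channel_floor: Aluminium ledge fixed along the outside of the tote's front wall, 84 mm long (y), standing out 13.5 mm from the wall: the floor of the label channel, on which the holder is to be pressed firmly (a push of 10 to 20 N in all). Origin: the middle of its top face, 18 mm above the bench; axes as the tote's.
- channel (a point): Point in the middle of the label channel's floor, 18 mm above the bench, 1.8 mm out from the tote's front wall; axes as the tote's. The channel is the slot, open at the top, between the front wall (rising 30 mm above this point, so 10 mm higher than the lip) and the sprung lip, 84 mm long (y).
- lip (a joint): Sprung white plastic lip, 84 mm long, 2 mm thick, hinged along its lower edge at the channel floor; it leans in to 3 mm from the front wall at 14 mm above the channel floor, then flares out to a mouth 5.8 mm wide at 20 mm. Value: angle (rad) sprung outwards, 0 at rest, about 0.07 with the label holder in. It presses on the holder with 1 to 3 N, so it takes 2 to 7 N to push the holder down.
- holder: Wide label holder, white plastic, 64 mm wide (y), 70 mm high (z), 30 g, upright in a slot of the stand. Foot tapered from 2 mm thick at the lower edge to 4 mm at 8 mm up, plate 4 mm thick (6.4 mm at the rims of its label window), top 20 mm a solid grip bar 10 mm thick (x). Same front and back. Origin: middle of its lower edge, 6 mm above the bench at the start.
- holder_toe (a point): Middle of the lower edge of the wide label holder (its origin); axes x through its thickness, y along its width, z up to the grip bar.
- stand: Slotted plywood stand fixed to the bench, 60 mm (x) by 170 mm (y), 22 mm high, with two slots in line, 16 mm deep, 5 mm wide, centred 42 mm either side of its origin along y; one holds the wide label holder, the other the narrow one. Origin: on the bench under its middle, z up.
- spare: Narrow label holder, as the wide one but 40 mm wide, in the other slot of the stand; to be left there. Origin: middle of its lower edge.
- paint_bottle: Small paint bottle, 27 mm diameter, 72 mm high, standing on the bench; to be left alone. Origin: centre of its underside.
- paint_pot: Paint jar, 40 mm diameter, 42 mm high, standing on the bench; to be left alone. Origin: centre of its underside.
- file: Flat hand file 180 mm long (x), 9 mm high, with a black grip, lying on the bench; to be left alone. Origin: on the bench near its middle.
Mind the look-alikes: they are no part of the job. What is shaped like the plinth2 but blue, green or purple is not meant.

How it is judged:
On the way, in this order (a step that is already met when the one before it is completed fails the run):
1. both plinths stand upright on the floor of the tote, let go (x of plinth1 in the frame of tote between -0.055 and 0.055 m and y of plinth1 in the frame of tote between -0.085 and 0.085 m and z of each of plinth1, plinth2 in the frame of tote below 0.01 m and angle between each of plinth1, plinth2's own z axis and vertical below 0.15 rad and linear speed of each of plinth1, plinth2 below 0.05 m/s and x of plinth2 in the frame of tote between -0.055 and 0.055 m and y of plinth2 in the frame of tote between -0.085 and 0.085 m and contact force between the fingers and plinth1 below 0.1 N and contact force between the fingers and plinth2 below 0.1 N), for 0.2 s.
2. the wide label holder is pressed home behind the lip (y of holder_toe in the frame of channel between -0.01 and 0.01 m and x of holder_toe in the frame of channel between -0.005 and 0.005 m and z of holder_toe in the frame of channel below 0.002 m and angle between holder's own z axis and vertical below 0.12 rad and angle between the x axis of holder and the x axis of tote, either way round below 0.12 rad and contact force between holder and channel_floor above 3 N and contact force between the fingers and holder above 1 N), for 0.2 s.
At the end, for the whole second after the job is handed in: Both plinths upright and still on the tote floor, let go; wide holder behind the lip, lower edge under 2 mm from the channel floor, middle within 10 mm of the lip's, upright and in line within 0.12 rad, held by the fingers (over 1 N) and bearing on the channel floor with over 3 N (all of step 1 and all of step 2); the arm keeps its last pose, push and grip.
It fails at once if the narrow label holder is displaced by more than 30 mm (distance of spare from where it was at the start of the episode above 0.03 m).
It fails at once if the paint bottle is displaced by more than 30 mm (distance of paint_bottle from where it was at the start of the episode above 0.03 m).
It fails at once if the paint jar is displaced by more than 30 mm (distance of paint_pot from where it was at the start of the episode above 0.03 m).
It fails at once if the file is displaced by more than 30 mm (distance of file from where it was at the start of the episode above 0.03 m).
It also fails if it takes over 72 s, if anything falls off the work surface, if the arm or the gripper's body presses on something with over 40 N, if the wrist force passes 120 N, or if a joint passes its speed limit or range.

## Robot

A 6-joint arm with a two-finger parallel gripper is mounted at the origin on the work surface. World frame = base frame: x ahead of the robot, y to its left, z up, the work surface at z = 0. Lengths are in m, angles in rad, forces in N, time in s.
With the tool pointing down it reaches from about 0.425 to 0.95 m from the base axis. Payload 3.5 kg.
Tool frame: the origin (TCP) lies midway between the tips of the shut fingers; the grasp point (between the pads) lies 19 mm behind it; z points along the fingers, y is the line along which they close (so a half turn about z gives the same grasp; the last joint's range is limited). The gripper opens to 85 mm and grips with 20 to 120 N. Pads are 22 mm wide; open, the fingers measure 114 mm over their backs; the gripper's body (76 mm by 85 mm) begins 54 mm behind the grasp point. The pads swing forward as they close: fully open they stand 13 mm farther back than shut.
Start: joints at [1.154, 0.286, 1.577, -0, 1.279, -0.15], TCP at [0.178, 0.651, 0.231] pointing down, gripper open.
Joint ranges: [-2.77, 2.77], [-0.9, 2.22], [0.21, 2.48], [-1.53, 4.67], [0.24, 2.81], [-2.84, 2.84]. Speed limits (rad/s): [2.79, 2.79, 3.14, 3.14, 3.14, 3.14].

## Interface

Orientations are given as a unit quaternion [x, y, z, w].
In Python, from plant import ctrl, cams, order gives the robot as it stands.
- The arm moves only by the tool move_arm, never from a script. Its argument "plan" is one flat list of numbers, 7 for each row, row after row: the shift along the world's x, y, z in mm, then the turn, a rotation vector about the world's x, y, z in degrees, then the finger opening in mm, from 0 to 85.4. A call has 1 to 12 rows; each row shifts and turns the commanded pose from where the row before left it; what a row does not reach is not made up. A row lasts 1/10 s, in which the tool goes at most 50 mm and 8.59 degrees, less where a joint would pass 70% of its speed; a pose out of reach is approached as far as the arm can. A call is refused whole if a number of a shift passes 50 or a number of a turn 8.59, either way. A call with a gripper value outside its range is refused whole. The fingers move at their own pace and stop on an object; "newtons" is the grip in N (left out, the last holds). Time passes only in rows, so rows that do not move let the fingers close. It gives the time, the measured TCP pose, the force, the opening and the grip force at its end, in the units of the state.
- ctrl.get_state(): the state, without advancing time (a new reading comes with each control period).
- cams.read_camera(name): name is "scene" or "top" or "wrist"; returns a dict with "color" (480x640x3 uint8, red, green, blue), "fov_y" (degrees; the focal length in pixels is half the picture's height over the tangent of half this angle, whatever the lens; pixels are square), "cx", "cy" (the principal point, pixels), "origin" and "orientation" of the camera in the world; the wrist camera has in their place "T_tool_cam" (4x4, takes a point from camera to tool coordinates, whose origin is the TCP and whose axes are the flange's). Camera axes: x right, y up, looking along -z (the intrinsics and any distortion apply to the point x, -y, -z); pixel columns grow to the right and rows downward; lengths in m; the calibration is good to about 2 mm. A picture is of the moment at which its call begins: read the wrist's pose just before it. There is no depth.
- order.sign_off(): hands the job in; it is judged then, once.
The state is a dict: "time": time; "qpos": joint angles; "dq": joint speeds; "joint_efforts": joint torques, N m; "eef_pos": TCP position; "tcp_rot": TCP orientation; "contact_force": force on the tool from outside, world axes, zero at the start; "wrist_torque": the same for the moment, N m; "opening": opening from 0.0 (shut) to 1.0 (fully open); "finger_force": force on a finger pad.
Only numpy, scipy, OpenCV 4.12 (cv2) and the standard library are available. Lean on these libraries where they do the work, as an engineer would, in place of code of your own. Each camera call takes 0.05 s, during which the arm holds its last target. There are 200 camera calls.

## Working session

There is one attempt and no reset: what is moved stays moved. The work goes in short steps, Python scripts to look and compute and a tool call to move; the robot and the scene stay as the last step left them, time stands still between calls to the robot, and variables do not carry over. Pictures are saved under pics/ and viewed, at most 10 in all, crops included, and the job is handed in when it is done.

Besides the shell and the picture viewer there is one more tool, called after "Emit:" in YAML: its name, and indented under it one key for each argument. move_arm: Moves the arm, as the interface text tells. Its arguments: {"type":"object","properties":{"plan":{"type":"array","items":{"type":"number"}},"newtons":{"type":"number"}},"required":["plan"]}

```bash
mkdir -p pics; ls; python3 - <<'E'
from plant import ctrl,cams
import cv2,numpy as np
s=ctrl.get_state();print(s)
for n in("scene","top"):
    r=cams.read_camera(n);cv2.imwrite(f"pics/{n}.png",r["color"][...,::-1]);print(n,{k:v for k,v in r.items() if k!="color"})
r=cams.read_camera("wrist");print({k:v for k,v in r.items() if k!="color"})
E
```

```text
pics
{'time': 0.0, 'qpos': array([ 1.15399908e+00,  2.87179965e-01,  1.57818542e+00, -4.55146140e-06,
        1.27861865e+00, -1.50007342e-01]), 'dq': array([ 2.38933193e-04, -4.37503619e-05, -7.55858069e-04,  5.12995751e-04,
       -3.58642364e-04,  1.05453235e-03]), 'joint_efforts': array([-8.25303905e-04, -4.05984771e+01, -2.92621207e+01, -2.16018643e-04,
        5.91934018e-03, -1.39248954e-05]), 'eef_pos': array([0.17765932, 0.65051077, 0.2299331 ]), 'tcp_rot': array([ 1.32998948e-01,  9.91115458e-01, -1.14860349e-03, -3.32252076e-04]), 'contact_force': array([-0.10590073,  0.14148809,  0.2942774 ]), 'wrist_torque': array([0.06176774, 0.01337141, 0.00103678]), 'finger_force': 0.0, 'opening': 1.0011653297081344}
scene {'fov_y': 47.342400802102176, 'cx': 316.756734891289, 'cy': 242.77783594666963, 'origin': array([1.15636314, 0.08307045, 0.86198928]), 'orientation': array([0.20660871, 0.2267241 , 0.70964051, 0.6342865 ])}
top {'fov_y': 50.89054402811186, 'cx': 324.52110885722146, 'cy': 239.36500438072198, 'origin': array([ 0.45507991, -0.00443851,  0.98799138]), 'orientation': array([ 0.04603564, -0.03202592, -0.70422874,  0.70775486])}
{'fov_y': 64.71519862028096, 'cx': 318.2326149276349, 'cy': 240.40069930405917, 'T_tool_cam': array([[ 6.06777048e-04,  9.56253738e-01,  2.92537895e-01,
         7.36972064e-02],
       [ 9.99999783e-01, -6.54842736e-04,  6.63807951e-05,
         1.38024797e-04],
       [ 2.55043199e-04,  2.92537791e-01, -9.56253928e-01,
        -1.41800944e-01],
       [ 0.00000000e+00,  0.00000000e+00,  0.00000000e+00,
         1.00000000e+00]])}
```

View pics/top.png

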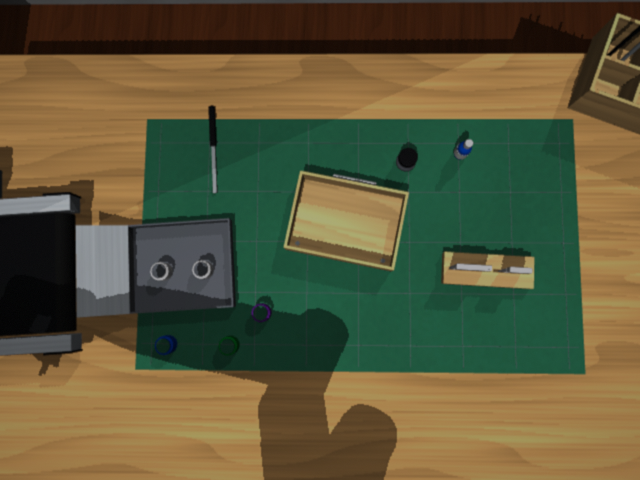

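View pics/scene.png

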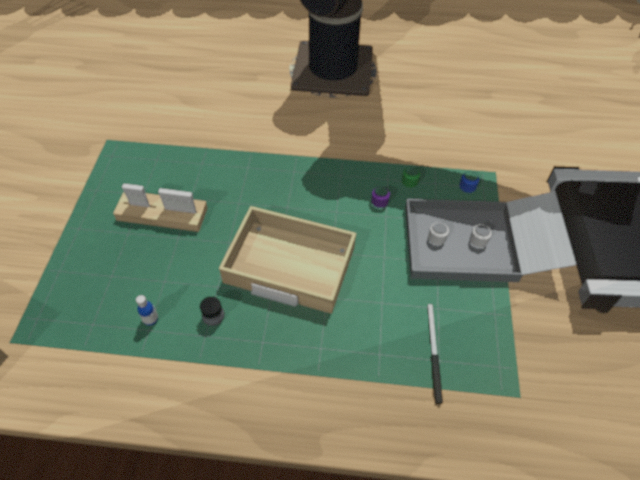

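The top view shows the plinths at about (160,271) and (202,269), and the tote with corners (301,172), (408,193), (393,269) and (285,248). The lip is on its upper edge near (355,180). The wide holder is at (475,267), the narrow one at (519,270). Next step is measuring these with masks.

```bash
cat > h.py <<'E'
import numpy as np,cv2
from scipy.spatial.transform import Rotation as R
def pose(r,s=None):
    if "origin" in r: return R.from_quat(r["orientation"]).as_matrix(),np.array(r["origin"])
    M=R.from_quat(s["tcp_rot"]).as_matrix();T=r["T_tool_cam"]
    return M@T[:3,:3],M@T[:3,3]+s["eef_pos"]
def ray(r,p,s=None):
    M,o=pose(r,s);f=240/np.tan(np.radians(r["fov_y"]/2))
    return o,M@np.array([(p[0]-r["cx"])/f,-(p[1]-r["cy"])/f,-1.])
def onz(r,p,z,s=None):
    o,d=ray(r,p,s);return o+d*(z-o[2])/d[2]
def blobs(r,mask,amin,amax=1e9):
    n,l,st,c=cv2.connectedComponentsWithStats(mask.astype(np.uint8))
    out=[]
    for i in range(1,n):
        if amin<st[i,4]<amax: out.append((st[i],c[i],l==i))
    return out
E
python3 - <<'E'
from h import *
from plant import ctrl,cams
r=cams.read_camera("top");im=r["color"];hsv=cv2.cvtColor(im,cv2.COLOR_RGB2HSV)
print("white")
for z,rng in((.037,(130,235,220,310)),(.076,(440,540,240,295)),(.04,(320,390,165,195))):
    x0,x1,y0,y1=rng
    m=(hsv[...,1]<50)&(hsv[...,2]>135);k=np.zeros_like(m);k[y0:y1,x0:x1]=1
    for st,c,l in blobs(r,m&k,25):
        mr=cv2.minAreaRect(cv2.findNonZero(l.astype(np.uint8)))
        b=[onz(r,p,z)[:2].round(4).tolist() for p in cv2.boxPoints(mr)]
        print(st,c.round(1),onz(r,c,z).round(4),onz(r,mr[0],z).round(4),b)
# tote rim: wood colour inside mat
m=(hsv[...,0]>8)&(hsv[...,0]<28)&(hsv[...,1]>50)&(hsv[...,2]>60);k=np.zeros_like(m);k[130:360,150:570]=1
for st,c,l in blobs(r,m&k,500):
    z=.048 if st[4]>4000 else .022
    mr=cv2.minAreaRect(cv2.findNonZero(l.astype(np.uint8)))
    h=cv2.approxPolyDP(cv2.convexHull(cv2.findNonZero(l.astype(np.uint8))),4,True)[:,0]
    print("wood",st,[(p.tolist(),onz(r,p,z)[:2].round(4).tolist()) for p in h]);print(mr,onz(r,mr[0],z))
# tray rim corners
for p in((232,219),(131,229),(235,307)):print(onz(r,p,.028).round(4))
E
```

```text
white
[192 264  18  15  52] [201.3 272.6] [0.4963 0.2476 0.037 ] [0.4989 0.2493 0.037 ] [[0.4872, 0.2661], [0.5127, 0.2652], [0.5106, 0.2325], [0.4851, 0.2335]]
[151 267  17  13  43] [161.1 275.1] [0.4912 0.324  0.037 ] [0.4926 0.3262 0.037 ] [[0.4964, 0.3452], [0.507, 0.3141], [0.4888, 0.3073], [0.4783, 0.3383]]
[457 264  35   7 179] [474.3 267. ] [ 0.5073 -0.2556  0.076 ] [ 0.5072 -0.2552  0.076 ] [[0.5037, -0.2243], [0.5131, -0.2249], [0.5107, -0.286], [0.5013, -0.2853]]
[510 267  22   7 110] [520.9 269.8] [ 0.5027 -0.3387  0.076 ] [ 0.5025 -0.338   0.076 ] [[0.4991, -0.3188], [0.5083, -0.3198], [0.5059, -0.3573], [0.4968, -0.3563]]
wood [ 285  172  123   99 7703] [([407, 192], [0.6499, -0.1407]), ([391, 270], [0.5025, -0.1094]), ([285, 248], [0.5427, 0.0885]), ([301, 172], [0.6883, 0.0601])]
((346.07525634765625, 220.13624572753906), (110.82526397705078, 81.07599639892578), 11.689369201660156) [ 0.5958596  -0.02581136  0.048     ]
wood [ 442  252   92   37 2437] [([532, 287], [0.473, -0.3781]), ([444, 283], [0.4796, -0.2125]), ([443, 253], [0.5368, -0.2118]), ([533, 257], [0.5299, -0.3822])]
((487.8250427246094, 269.94024658203125), (91.25498962402344, 32.12799072265625), 2.9108378887176514) [ 0.50487349 -0.29601189  0.022     ]
[0.6004 0.1939 0.028 ]
[0.5802 0.3894 0.028 ]
[0.432  0.1837 0.028 ]
```

```bash
python3 - <<'E'
import cv2
t=cv2.imread("pics/top.png");s=cv2.imread("pics/scene.png")
a=cv2.resize(t[210:320,120:260],None,fx=2.85,fy=2.7,interpolation=cv2.INTER_CUBIC)
b=cv2.resize(t[160:280,275:415],(399,297),interpolation=cv2.INTER_CUBIC)
c=cv2.resize(s[200:315,210:360],(399,300),interpolation=cv2.INTER_CUBIC)
d=cv2.resize(t[240:300,435:545],(399,297),interpolation=cv2.INTER_CUBIC)
a=cv2.resize(a,(399,297));c=cv2.resize(c,(399,297))
cv2.imwrite("pics/crops.png",cv2.vconcat([cv2.hconcat([a,b]),cv2.hconcat([c,d])]))
E
```

```text
(no output)
```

View pics/crops.png

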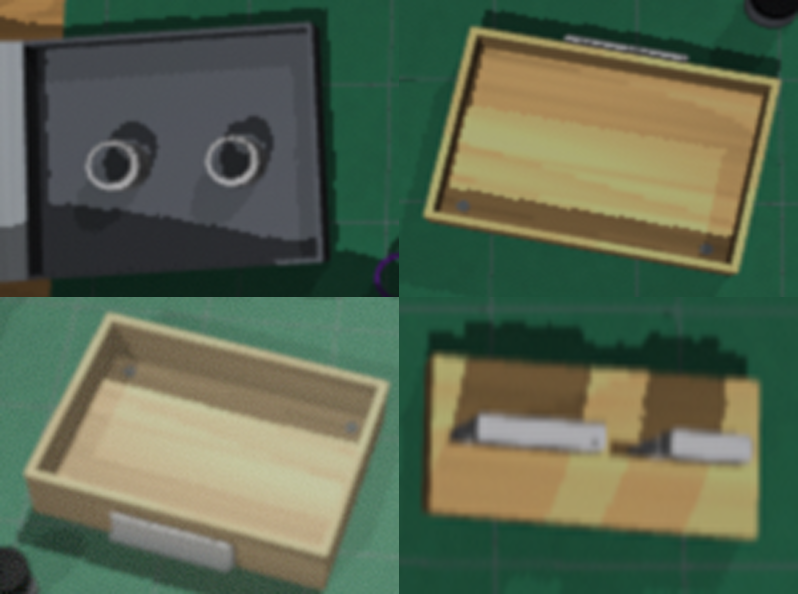

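Estimates so far:
- **Tote:** measures 0.151 × 0.204 m, as it should. Its centre is near (0.596,-0.026), yaw about -11°.
- **Plinths:** near (0.495,0.25) and (0.49,0.325).

I'm moving above the plinths for a wrist view, keeping clear of the machine.

Emit:
move_arm:
  plan: [10,-42,0,0,0,0,60,10,-42,0,0,0,0,60,10,-42,0,0,0,0,60,10,-42,0,0,0,0,60,10,-42,0,0,0,0,60,10,-42,0,0,0,0,60,43,-18,-13,0,0,0,60,43,-18,-13,0,0,0,60,43,-18,-13,0,0,0,60,43,-18,-13,0,0,0,60,43,-18,-13,0,0,0,60,43,-18,-13,0,0,0,60]
  newtons: 30

```text
time: 1.4
eef_pos: [0.4975, 0.29, 0.1527]
tcp_rot: [0.133, 0.991, 0.0, 0.0]
contact_force: [-0.3, 1.3, -0.7]
opening: 0.705
finger_force: 0.0
```

Emit:
move_arm:
  plan: [0,0,0,0,0,0,60,0,0,0,0,0,0,60]

```text
time: 1.6
eef_pos: [0.4962, 0.2903, 0.1522]
tcp_rot: [0.134, 0.991, -0.0, -0.001]
contact_force: [-0.9, 0.4, 0.3]
opening: 0.7
finger_force: 0.0
```

```bash
python3 - <<'E'
from h import *
from plant import ctrl,cams
s=ctrl.get_state();r=cams.read_camera("wrist");im=r["color"];cv2.imwrite("pics/w1.png",im[...,::-1])
print(s["eef_pos"],s["tcp_rot"],s["opening"])
hsv=cv2.cvtColor(im,cv2.COLOR_RGB2HSV)
m=(hsv[...,1]<45)&(hsv[...,2]>150)
for st,c,l in blobs(r,m,400):
    e=cv2.fitEllipse(cv2.convexHull(cv2.findNonZero(l.astype(np.uint8))))
    print(st,c.round(1),[np.round(x,1) for x in e],onz(r,e[0],.037,s).round(4))
E
```

```text
[0.49617179 0.29025035 0.15224063] [ 1.34070511e-01  9.90971055e-01 -4.35292491e-04 -1.13007490e-03] 0.7003896847342986
[  427    22   202   284 40375] [533.9 171.7] [array([555.2, 167.8]), array([285.8, 304.1]), np.float64(70.1)] [0.4937 0.4556 0.037 ]
[351 197  48  47 597] [373.3 215.6] [array([374.2, 220.2]), array([46.1, 48.9]), np.float64(65.4)] [0.4968 0.3306 0.037 ]
[246 231  48  45 579] [270.8 248.2] [array([269.4, 253. ]), array([44.2, 47.6]), np.float64(106.5)] [0.5005 0.2527 0.037 ]
```

View pics/w1.png

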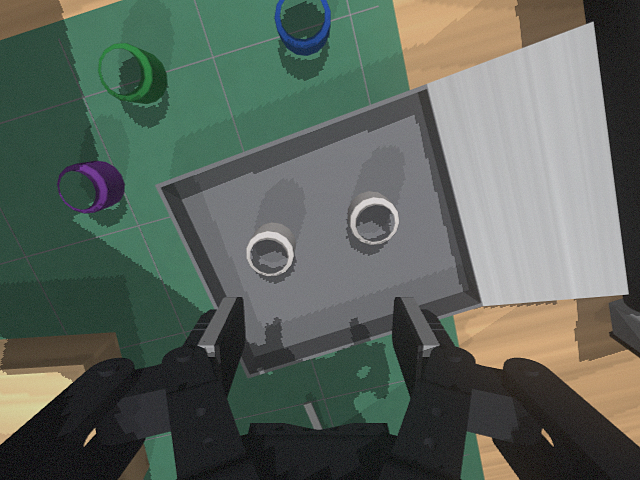

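The wrist view shows two white rings in the tray at (374,220) and (269,253), giving (0.497,0.331) and (0.5005,0.253). Their spacing of 78 mm agrees with the top view. Gripping the right one first.

Emit:
move_arm:
  plan: [4,-38,-25,0,0,0,60,0,0,-40,0,0,0,60,0,0,-40,0,0,0,60,0,0,-30,0,0,0,60,0,0,-10,0,0,0,60,0,0,0,0,0,0,60,0,0,0,0,0,0,0,0,0,0,0,0,0,0,0,0,0,0,0,0,0,0,0,0,0,0,0,0,0,0,0,0,0,0,0]
  newtons: 30

```text
time: 2.75
eef_pos: [0.5018, 0.254, 0.011]
tcp_rot: [0.133, 0.991, 0.001, 0.002]
contact_force: [-1.3, 0.9, 6.8]
opening: 0.4
finger_force: 30.6
```

Emit:
move_arm:
  plan: [0,0,37,0,0,0,0,0,0,37,0,0,0,0,0,0,37,0,0,0,0,11,-40,0,0,0,0,0,11,-40,0,0,0,0,0,11,-40,0,0,0,0,0,11,-40,0,0,0,0,0,11,-40,0,0,0,0,0,11,-40,0,0,0,0,0,11,-40,0,0,0,0,0,11,-40,0,0,0,0,0,0,0,0,0,0,0,0]

```text
time: 3.95
eef_pos: [0.5895, -0.0717, 0.1205]
tcp_rot: [0.136, 0.991, -0.001, 0.002]
contact_force: [1.0, -0.0, -0.3]
opening: 0.404
finger_force: 30.3
```

Emit:
move_arm:
  plan: [0,0,-35,0,0,0,0,0,0,-35,0,0,0,0,0,0,-25,0,0,0,0,0,0,-8,0,0,0,0,0,0,-2,0,0,0,0,0,0,0,0,0,0,0,0,0,0,0,0,0,0]

```text
time: 4.65
eef_pos: [0.5892, -0.067, 0.016]
tcp_rot: [0.133, 0.991, -0.0, 0.002]
contact_force: [0.4, -0.2, -0.7]
opening: 0.403
finger_force: 30.3
```

Emit:
move_arm:
  plan: [0,0,-3,0,0,0,0,0,0,0,0,0,0,0,0,0,0,0,0,0,60,0,0,0,0,0,0,60,0,0,0,0,0,0,60,0,0,0,0,0,0,60,0,0,20,0,0,0,60,0,0,40,0,0,0,60,0,0,40,0,0,0,60]

```text
time: 5.55
eef_pos: [0.5869, -0.0666, 0.1111]
tcp_rot: [0.133, 0.991, 0.0, -0.002]
contact_force: [0.6, 0.0, -0.1]
opening: 0.7
finger_force: 0.0
```

```bash
python3 - <<'E'
from h import *
from plant import ctrl,cams
s=ctrl.get_state();r=cams.read_camera("wrist");im=r["color"];cv2.imwrite("pics/w2.png",im[...,::-1])
print(s["eef_pos"],s["tcp_rot"],s["opening"],s["contact_force"])
hsv=cv2.cvtColor(im,cv2.COLOR_RGB2HSV)
m=(hsv[...,1]<45)&(hsv[...,2]>150)
for st,c,l in blobs(r,m,300):
    e=cv2.fitEllipse(cv2.convexHull(cv2.findNonZero(l.astype(np.uint8))))
    print(st,c.round(1),[np.round(x,1) for x in e],onz(r,e[0],.037,s).round(4))
E
```

```text
[ 0.5868561  -0.06662253  0.11111138] [ 1.33033371e-01  9.91110296e-01  2.37352135e-04 -1.56442987e-03] 0.7000195262273906 [ 0.59394927  0.03165531 -0.08472741]
```

View pics/w2.png

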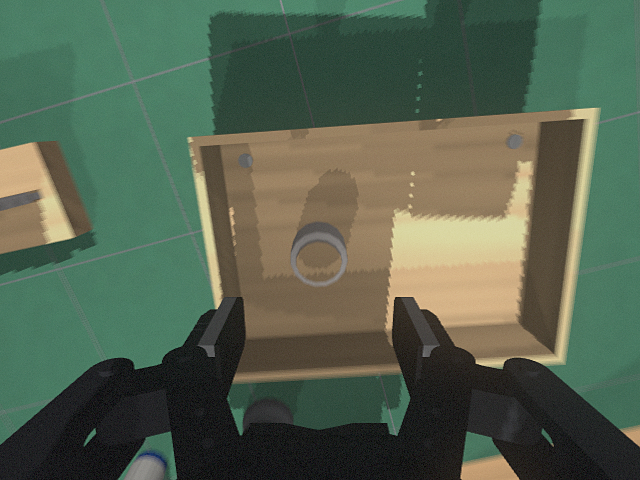

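The first plinth stands upright in the tote, ring at (319,257). Now the second.

Emit:
move_arm:
  plan: [-9,40,0,0,0,0,60,-9,40,0,0,0,0,60,-9,40,0,0,0,0,60,-9,40,0,0,0,0,60,-9,40,0,0,0,0,60,-9,40,0,0,0,0,60,-9,40,0,0,0,0,60,-9,40,0,0,0,0,60,-9,40,0,0,0,0,60,-9,38,0,0,0,0,60,0,0,-30,0,0,0,60,0,0,-30,0,0,0,60]

```text
time: 6.8
eef_pos: [0.4984, 0.3331, 0.0517]
tcp_rot: [0.132, 0.991, 0.001, 0.002]
contact_force: [-0.4, 1.3, -0.8]
opening: 0.704
finger_force: 0.0
```

Emit:
move_arm:
  plan: [0,0,-30,0,0,0,60,0,0,-10,0,0,0,60,0,0,-4,0,0,0,60,0,0,0,0,0,0,0,0,0,0,0,0,0,0,0,0,0,0,0,0,0,0,0,0,0,0,0,0,0,0,0,0,0,0,0,0,0,0,0,0,0,0]

```text
time: 7.7
eef_pos: [0.4992, 0.3316, 0.009]
tcp_rot: [0.133, 0.991, 0.001, 0.001]
contact_force: [0.0, -1.1, 6.2]
opening: 0.408
finger_force: 30.4
```

Emit:
move_arm:
  plan: [0,0,37,0,0,0,0,0,0,37,0,0,0,0,0,0,37,0,0,0,0,13,-40,0,0,0,0,0,13,-40,0,0,0,0,0,13,-40,0,0,0,0,0,13,-40,0,0,0,0,0,13,-40,0,0,0,0,0,13,-40,0,0,0,0,0,13,-40,0,0,0,0,0,13,-38,0,0,0,0,0,0,0,0,0,0,0,0]

```text
time: 8.9
eef_pos: [0.6031, 0.0087, 0.1183]
tcp_rot: [0.136, 0.991, -0.001, 0.001]
contact_force: [0.4, 0.2, -0.1]
opening: 0.406
finger_force: 30.3
```

Emit:
move_arm:
  plan: [0,0,-35,0,0,0,0,0,0,-35,0,0,0,0,0,0,-25,0,0,0,0,0,0,-8,0,0,0,0,0,0,-4,0,0,0,0,0,0,-1,0,0,0,0,0,0,0,0,0,0,0]

```text
time: 9.6
eef_pos: [0.6027, 0.0135, 0.0114]
tcp_rot: [0.133, 0.991, 0.0, 0.001]
contact_force: [-0.6, 0.6, -0.6]
opening: 0.4
finger_force: 30.3
```

Emit:
move_arm:
  plan: [0,0,0,0,0,0,60,0,0,0,0,0,0,60,0,0,0,0,0,0,60,0,0,0,0,0,0,60,0,0,20,0,0,0,60,0,0,40,0,0,0,60,0,0,40,0,0,0,60,0,0,40,0,0,0,60,0,0,40,0,0,0,60]

```text
time: 10.5
eef_pos: [0.6017, 0.0131, 0.1919]
tcp_rot: [0.133, 0.991, 0.0, 0.0]
contact_force: [1.2, 0.7, 0.1]
opening: 0.703
finger_force: 0.0
```

Emit:
move_arm:
  plan: [-10,-30,0,0,0,-8.5,40,-10,-30,0,0,0,-8.5,40,-10,-30,0,0,0,-8.5,40,-10,-30,0,0,0,-8.5,40,-10,-30,0,0,0,-8.5,40,-10,-30,0,0,0,-8.5,40,-10,-30,0,0,0,-8.5,40,-10,-30,0,0,0,-8.5,40,-15,-30,0,0,0,-8.5,40,0,0,0,0,0,-0.5,40,0,0,0,0,0,0,40]

```text
time: 11.6
eef_pos: [0.5066, -0.2573, 0.1903]
tcp_rot: [0.721, 0.693, 0.0, -0.0]
contact_force: [-0.4, 0.2, -0.7]
opening: 0.471
finger_force: 0.0
```

```bash
python3 - <<'E'
from h import *
from plant import ctrl,cams
s=ctrl.get_state();r=cams.read_camera("wrist");im=r["color"];cv2.imwrite("pics/w3.png",im[...,::-1])
M=R.from_quat(s["tcp_rot"]).as_matrix();print(s["eef_pos"],"yaw toolY",np.degrees(np.arctan2(M[1,1],M[0,1])),s["opening"],M[:,2])
hsv=cv2.cvtColor(im,cv2.COLOR_RGB2HSV)
m=(hsv[...,1]<45)&(hsv[...,2]>150)
for st,c,l in blobs(r,m,300):
    mr=cv2.minAreaRect(cv2.findNonZero(l.astype(np.uint8)))
    print(st,c.round(1),onz(r,mr[0],.076,s).round(4),[(p.round(1).tolist(),onz(r,p,.076,s)[:2].round(4).tolist()) for p in cv2.boxPoints(mr)])
r=cams.read_camera("top");cv2.imwrite("pics/top2.png",r["color"][...,::-1])
E
```

```text
[ 0.50663646 -0.25725313  0.19025119] yaw toolY -2.3175804775374758 0.4709450400668762 [ 7.93870863e-05  5.29139228e-04 -9.99999857e-01]
[ 312  187   15   87 1184] [319.2 229.8] [ 0.5084 -0.2535  0.076 ] [([311.79998779296875, 273.0], [0.5018, -0.2856]), ([313.0, 186.8000030517578], [0.5054, -0.223]), ([326.70001220703125, 187.0], [0.5147, -0.2235]), ([325.3999938964844, 273.20001220703125], [0.5116, -0.2862])]
[311 314  14  45 570] [317.6 335.9] [ 0.5039 -0.3375  0.076 ] [([310.70001220703125, 358.0], [0.4977, -0.3567]), ([312.0, 313.70001220703125], [0.5005, -0.3184]), ([324.6000061035156, 314.0], [0.5099, -0.3191]), ([323.29998779296875, 358.29998779296875], [0.5075, -0.3575])]
```

View pics/w3.png

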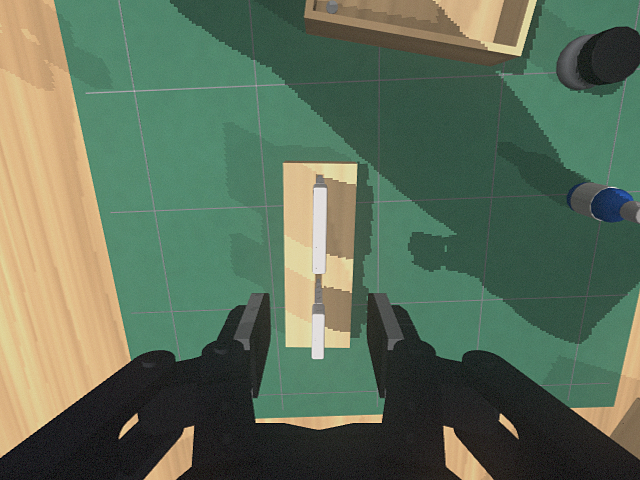

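The wide holder's bar spans (319,187) to (319,273). That puts its centre at (0.508,-0.2545) with yaw about -3° and length 63 mm, as given. Descending to grip it.

Emit:
move_arm:
  plan: [1.5,3,-35,0,0,-0.7,40,0,0,-35,0,0,0,40,0,0,-35,0,0,0,40,0,0,-28,0,0,0,40,0,0,-10,0,0,0,40,0,0,0,0,0,0,0,0,0,0,0,0,0,0,0,0,0,0,0,0,0,0,0,0,0,0,0,0,0,0,0,0,0,0,0,0,0,0,0,0,0,0]
  newtons: 60

```text
time: 12.8
eef_pos: [0.5088, -0.2541, 0.049]
tcp_rot: [0.725, 0.688, 0.0, 0.0]
contact_force: [-3.6, 2.1, 6.5]
opening: 0.104
finger_force: 60.6
```

Emit:
move_arm:
  plan: [0,0,40,0,0,0,0,0,0,40,0,0,0,0,0,0,40,0,0,0,0,30,28,-6,0,0,-2,0,30,28,-6,0,0,-2,0,30,27,-6,0,0,-2,0,30,27,-6,0,0,-2,0,27,27,-6,0,0,0,0,0,0,0,0,0,0,0,0,0,0,0,0,0,0]

```text
time: 13.8
eef_pos: [0.6562, -0.1163, 0.1373]
tcp_rot: [0.771, 0.637, 0.0, 0.001]
contact_force: [0.1, 0.2, 0.1]
opening: 0.104
finger_force: 59.9
```

```bash
python3 - <<'E'
from h import *
from plant import ctrl,cams
s=ctrl.get_state();r=cams.read_camera("wrist");im=r["color"];cv2.imwrite("pics/w4.png",im[...,::-1])
M=R.from_quat(s["tcp_rot"]).as_matrix();print(s["eef_pos"],"yaw toolY",np.degrees(np.arctan2(M[1,1],M[0,1])),s["opening"],s["contact_force"],s["finger_force"])
hsv=cv2.cvtColor(im,cv2.COLOR_RGB2HSV)
m=(hsv[...,1]<45)&(hsv[...,2]>110)
for st,c,l in blobs(r,m,200):
    mr=cv2.minAreaRect(cv2.findNonZero(l.astype(np.uint8)))
    print(st,c.round(1),onz(r,mr[0],.038,s).round(4),[(p.round(1).tolist(),onz(r,p,.038,s)[:2].round(4).tolist()) for p in cv2.boxPoints(mr)])
E
```

```text
[ 0.65623313 -0.11630211  0.13734609] yaw toolY -10.888993972101348 0.10434097348449999 [0.06929223 0.23988221 0.0858634 ] 59.929803013801575
[358   0 147 161 472] [437.7  94.8] [ 0.7481 -0.0391  0.038 ] [([358.0, 127.0], [0.6949, -0.0493]), ([436.29998779296875, -0.4000000059604645], [0.7485, 0.0098]), ([529.4000244140625, 56.70000076293945], [0.7988, -0.0294]), ([451.1000061035156, 184.1999969482422], [0.7476, -0.0949])]
[ 160   17   69   66 1473] [200.6  52.2] [0.6089 0.011  0.038 ] [([158.5, 79.9000015258789], [0.5837, -0.0009]), ([160.8000030517578, 15.899999618530273], [0.5953, 0.0309]), ([229.60000610351562, 18.399999618530273], [0.633, 0.0224]), ([227.3000030517578, 82.4000015258789], [0.6232, -0.0098])]
[ 317   44   23  146 2415] [328.3 114.8] [ 0.678  -0.0398  0.038 ] [([316.79998779296875, 188.89999389648438], [0.663, -0.0818]), ([318.1000061035156, 43.900001525878906], [0.6796, 0.0002]), ([339.29998779296875, 44.099998474121094], [0.6915, -0.0021]), ([338.0, 189.10000610351562], [0.6763, -0.0844])]
[  0  90 227 303 913] [ 86.5 258.5] [ 0.4877 -0.1034  0.038 ] [([-116.80000305175781, 224.6999969482422], [0.3794, -0.0512]), ([0.0, 90.0], [0.4898, 0.0115]), ([256.20001220703125, 312.20001220703125], [0.6044, -0.1595]), ([139.39999389648438, 446.8999938964844], [0.4849, -0.2579])]
[ 181  157   61   56 1143] [218.4 177.3] [ 0.5981 -0.0649  0.038 ] [([174.3000030517578, 196.89999389648438], [0.5721, -0.0695]), ([192.8000030517578, 146.6999969482422], [0.5927, -0.0416]), ([248.6999969482422, 167.39999389648438], [0.6236, -0.0604]), ([230.10000610351562, 217.60000610351562], [0.6039, -0.0895])]
[ 305  217   31  206 4677] [318.6 329.4] [ 0.6476 -0.1737  0.038 ] [([305.0, 217.0], [0.652, -0.0984]), ([335.0, 217.0], [0.6712, -0.1021]), ([335.0, 422.0], [0.6424, -0.2637]), ([305.0, 422.0], [0.6194, -0.2592])]
```

View pics/w4.png

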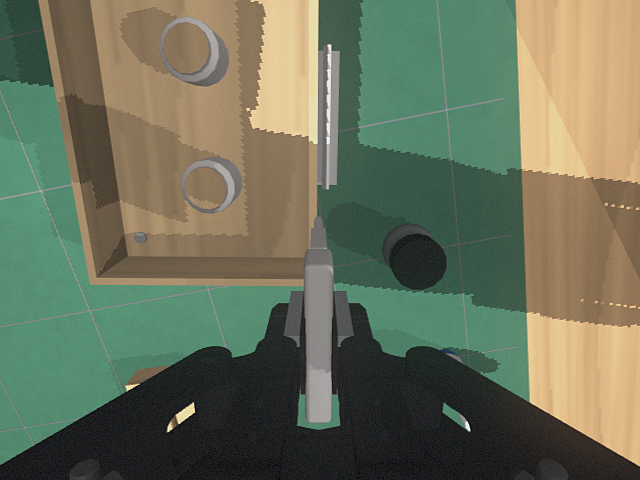

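The wrist view shows both plinths upright at (190,50) and (210,185). The tote wall's edge is at column 318 and the lip runs along column ~327, rows 44–189. The holder is held in line, its toe near (319,217). I'll take column profiles for the lateral fit.

```bash
python3 - <<'E'
from h import *
im=cv2.imread("pics/w4.png")
for r in (70,120,170): print(r,[tuple(int(v) for v in im[r-6:r+7,c].mean(0)) for c in range(312,343)])
print([(r,int(im[r,318:324].mean())) for r in range(205,240,3)])
print([(r,[int(v) for v in im[r,324:332].mean(1)]) for r in (40,43,46,49,52,183,186,189,192)])
for r in (225,235,245): print(r,[int(v) for v in im[r,305:338].mean(1)])
E
```

```text
70 [(169, 220, 232), (168, 219, 231), (169, 219, 232), (168, 219, 232), (171, 223, 236), (165, 217, 233), (128, 134, 138), (124, 123, 124), (125, 126, 128), (126, 128, 129), (124, 126, 128), (103, 107, 111), (99, 104, 108), (98, 104, 107), (97, 101, 105), (146, 150, 154), (214, 217, 220), (220, 222, 226), (223, 225, 228), (148, 149, 150), (145, 147, 147), (148, 148, 149), (148, 149, 149), (147, 149, 148), (147, 149, 149), (149, 150, 150), (144, 145, 144), (103, 114, 98), (70, 88, 64), (74, 91, 68), (77, 94, 69)]
120 [(172, 221, 231), (172, 221, 232), (172, 221, 231), (174, 223, 233), (172, 224, 235), (153, 197, 214), (120, 114, 115), (123, 124, 125), (124, 126, 126), (125, 126, 127), (116, 120, 122), (99, 103, 107), (99, 104, 107), (94, 99, 102), (130, 133, 137), (204, 206, 209), (227, 228, 231), (226, 227, 230), (164, 164, 166), (144, 143, 144), (147, 147, 148), (148, 148, 147), (147, 148, 148), (146, 147, 147), (147, 148, 148), (142, 143, 142), (94, 107, 87), (74, 91, 66), (77, 94, 69), (79, 95, 71), (77, 93, 69)]
170 [(111, 145, 172), (112, 146, 173), (112, 146, 172), (110, 146, 1
[... 758 characters left out ...]
, (52, [102, 107, 100, 115, 162, 192, 224, 181]), (183, [96, 109, 154, 187, 175, 150, 146, 151]), (186, [100, 109, 154, 189, 175, 87, 67, 77]), (189, [76, 90, 116, 130, 109, 85, 77, 79]), (192, [78, 81, 76, 80, 76, 78, 79, 79])]
225 [116, 113, 112, 112, 135, 142, 141, 146, 136, 104, 108, 112, 108, 113, 113, 110, 107, 107, 86, 77, 74, 72, 63, 62, 65, 60, 67, 64, 69, 66, 64, 60, 62]
235 [110, 109, 108, 113, 134, 128, 106, 110, 112, 114, 112, 111, 108, 111, 109, 109, 110, 109, 108, 111, 107, 79, 75, 73, 76, 64, 67, 67, 70, 66, 56, 74, 68]
245 [117, 110, 112, 114, 129, 117, 112, 104, 108, 110, 109, 112, 107, 109, 115, 110, 112, 110, 108, 110, 108, 107, 84, 77, 73, 76, 77, 79, 75, 80, 75, 73, 68]
```

Emit:
move_arm:
  plan: [5.5,25,0,0,0,-0.4,0,5.5,25,0,0,0,0,0,5.5,25,0,0,0,0,0,0,0,-20,0,0,0,0,0,0,-16,0,0,0,0,0,0,0,0,0,0,0,0,0,0,0,0,0,0,0,0,0,0,0,0,0]

```text
time: 14.65
eef_pos: [0.6724, -0.0429, 0.1022]
tcp_rot: [0.774, 0.633, 0.0, 0.001]
contact_force: [-0.4, 0.1, -0.2]
opening: 0.106
finger_force: 59.9
```

```bash
python3 - <<'E'
from h import *
from plant import ctrl,cams
s=ctrl.get_state();r=cams.read_camera("wrist");im=r["color"]
s2=cams.read_camera("scene")["color"]
M=R.from_quat(s["tcp_rot"]).as_matrix();print(s["eef_pos"],np.degrees(np.arctan2(M[1,1],M[0,1])),s["contact_force"])
a=cv2.resize(im[40:340,210:430,::-1],(396,540),interpolation=cv2.INTER_CUBIC)
b=cv2.resize(s2[190:320,220:318,::-1],(396,540),interpolation=cv2.INTER_CUBIC)
cv2.imwrite("pics/w5.png",cv2.hconcat([a,b]))
E
```

```text
[ 0.67236551 -0.04289965  0.1022213 ] -11.457487610282731 [-0.38377057  0.06825654 -0.15695847]
```

View pics/w5.png

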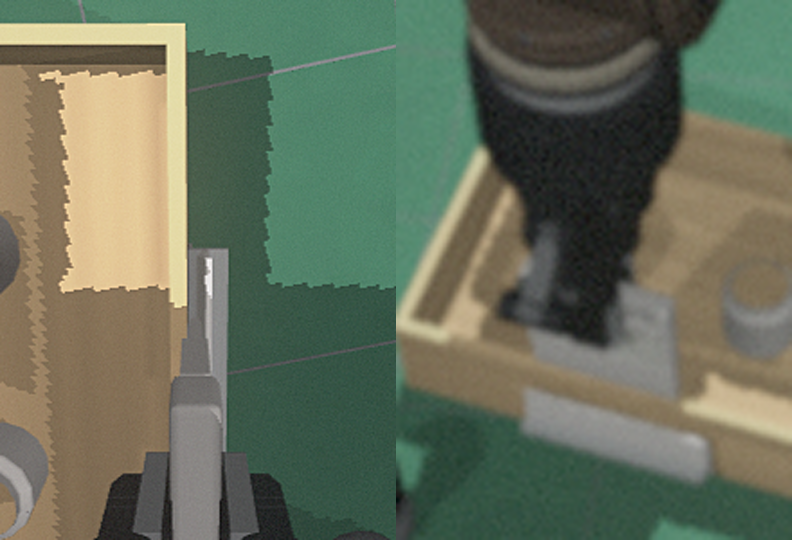

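In the crop, the toe is centred at column ~195, the wall edge at 187 and the lip top at ~208. So the holder's plane is about 2.2 mm outside the wall, as wanted. Pushing down in stages.

Emit:
move_arm:
  plan: [0,0,-12,0,0,0,0,0,0,-6,0,0,0,0,0,0,-4,0,0,0,0,0,0,-3,0,0,0,0,0,0,0,0,0,0,0]
  newtons: 80

```text
time: 15.25
eef_pos: [0.6722, -0.0419, 0.0757]
tcp_rot: [0.774, 0.634, 0.0, 0.0]
contact_force: [2.8, -1.4, -2.9]
opening: 0.098
finger_force: 82.6
```

Emit:
move_arm:
  plan: [0,0,-3,0,0,0,0,0,0,-3,0,0,0,0,0,0,-3,0,0,0,0,0,0,0,0,0,0,0]

```text
time: 15.65
eef_pos: [0.6723, -0.0419, 0.0676]
tcp_rot: [0.774, 0.633, 0.0, 0.0]
contact_force: [1.1, 0.1, 2.5]
opening: 0.101
finger_force: 83.5
```

Emit:
move_arm:
  plan: [0,0,-3,0,0,0,0,0,0,-2,0,0,0,0,0,0,-1,0,0,0,0,0,0,0,0,0,0,0]

```text
time: 16.05
eef_pos: [0.6723, -0.042, 0.0614]
tcp_rot: [0.774, 0.633, 0.0, 0.0]
contact_force: [1.5, 0.5, 2.6]
opening: 0.098
finger_force: 83.4
```

Emit:
move_arm:
  plan: [0,0,-1,0,0,0,0,0,0,0,0,0,0,0]

```text
time: 16.25
eef_pos: [0.6723, -0.042, 0.0612]
tcp_rot: [0.774, 0.633, 0.0, 0.0]
contact_force: [0.0, 0.3, 6.3]
opening: 0.1
finger_force: 84.0
```

Emit:
move_arm:
  plan: [0,0,-1,0,0,0,0,0,0,-1,0,0,0,0,0,0,0,0,0,0,0,0,0,0,0,0,0,0]

```text
time: 16.65
eef_pos: [0.6726, -0.042, 0.0611]
tcp_rot: [0.774, 0.634, 0.0, 0.0]
contact_force: [-1.9, 0.1, 13.0]
opening: 0.099
finger_force: 85.1
```

Emit:
move_arm:
  plan: [0,0,-1,0,0,0,0,0,0,0,0,0,0,0,0,0,0,0,0,0,0,0,0,0,0,0,0,0,0,0,0,0,0,0,0,0,0,0,0,0,0,0]

```text
time: 17.25
eef_pos: [0.6727, -0.042, 0.0611]
tcp_rot: [0.774, 0.634, 0.0, 0.0]
contact_force: [-3.0, 0.7, 16.8]
opening: 0.099
finger_force: 85.6
```

```bash
python3 - <<'E'
from h import *
from plant import ctrl,cams
s=ctrl.get_state();im=cams.read_camera("wrist")["color"]
s2=cams.read_camera("scene")["color"]
print(s["eef_pos"],s["contact_force"],s["wrist_torque"])
a=cv2.resize(im[40:340,210:430,::-1],(396,540),interpolation=cv2.INTER_CUBIC)
b=cv2.resize(s2[190:320,220:318,::-1],(396,540),interpolation=cv2.INTER_CUBIC)
cv2.imwrite("pics/w6.png",cv2.hconcat([a,b]))
E
```

```text
[ 0.67270028 -0.04201794  0.06105648] [-2.97974206  0.69785503 16.76359893] [ 0.08964537  0.77506261 -0.02058056]
```

View pics/w6.png

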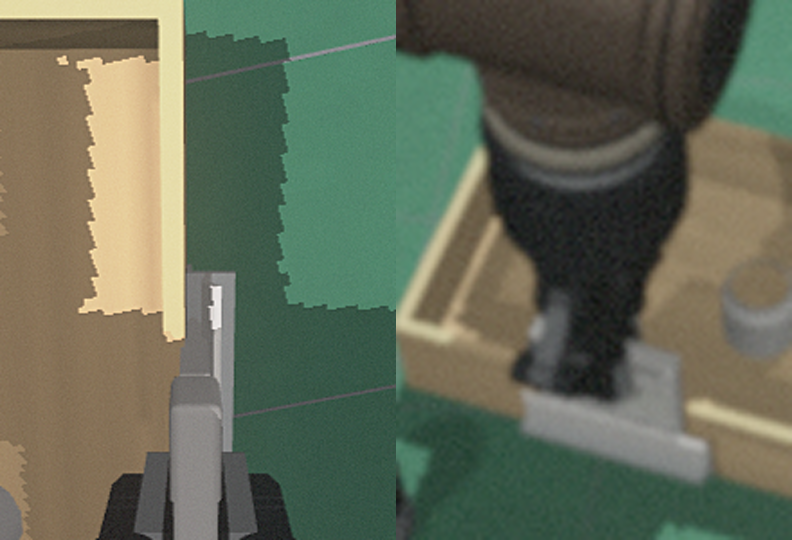

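The holder sits between the wall and the lip: the lip is visible outboard at (215,310), and the holder's end is about 10 mm short of the lip's end. It stopped at the expected depth and is pressed with 17 N. Handing in.

```bash
python3 -c "
from plant import order
print(order.sign_off())"
```

```text
the job is handed in; nothing more can be done
None
```

The job is handed in, with no verdict returned: both plinths stand upright in the tote, and the wide holder is behind the lip, stopped at the expected floor depth, still gripped and pressed down at about 17 N.

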